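# Peel the top tray off a clinging stack and present it over the light panel

## Robot

A 7-joint arm with a two-finger parallel gripper is mounted at the origin on the work surface; the furniture and walls round the work are solid. World frame = base frame: x ahead of the robot, y to its left, z up, the work surface at z = 0. Lengths are in m, angles in rad, forces in N, time in s.
With the tool pointing down it reaches from about 0.425 to 0.95 m from the base axis. Payload 4.7 kg.
Tool frame: the origin (TCP) lies on the centre line of the jaws, within the pads' length; the fingertips stand robot.nose_length ahead of it and the grasp point (between the pads) lies 8 mm behind it (robot.nose_length is the distance from the TCP to the fingertips, in m); z points along the fingers, y is the line along which they close (so a half turn about z gives the same grasp; the last joint's range is limited). The gripper opens to 85 mm and grips with 20 to 120 N. Pads are 22 mm wide; open, the fingers measure 114 mm over their backs; the gripper's body (76 mm by 85 mm) begins 54 mm behind the grasp point. The pads swing forward as they close: fully open they stand 13 mm farther back than shut.
Start: joints at [1.241, 0.469, -0.049, 1.532, 0.024, 1.141, -0.082], TCP at [0.2, -0.645, 0.242] pointing down, gripper open.
Joint ranges: [-2.59, 2.59], [-0.33, 1.99], [-1.39, 1.29], [0.1, 2.45], [-1.04, 4.18], [0.21, 1.99], [-2.66, 2.66]. Speed limits (rad/s): [2.57, 2.57, 3.14, 3.14, 3.14, 3.14, 3.14].

## Interface

Orientations are given as [roll, pitch, yaw] about the fixed x, y, z axes, in that order (R = Rz(yaw) Ry(pitch) Rx(roll)).
In Python, from plant import robot gives the robot as it stands. Calls block until the motion is done:
- robot.goto(position, orientation): joint-space move of the TCP to a pose.
- robot.move_straight(position, vel=0.15, attitude=None, contact_N=None): straight line of the TCP; attitude=None keeps the orientation; vel is the mean speed in m/s. With contact_N (N) it stops when the force on the tool has changed by that much, and returns True; else False.
- robot.move_joints(angles): joint-space move.
- robot.grip(opening, strength=None): opening from 0.0 (shut) to 1.0 (fully open); strength is the grip in N (None keeps the last); returns when the fingers have stopped.
- robot.sleep(seconds).
- robot.inverse_kinematics(position, orientation): joint angles nearest the present ones, or None.
- robot.sense(): the state.
- robot.grab_frame(name): name is "side" or "top"; returns a dict with "image" (400x640x3 uint8, red, green, blue), "range_z" (400x640 float32, m along the optical axis (not along the pixel's ray), 0 where there is no reading), "fx", "fy", "cx", "cy" (pixels), "dist_coeffs" ([k1, k2, p1, p2, k3] as OpenCV has them; the pictures are not rectified), "R" (3x3) and "t" (3): a world point X has camera coordinates R X + t. Camera axes: x right, y down, z forward; pixel columns grow to the right and rows downward; lengths in m; the calibration is good to about 2 mm. A picture is of the moment at which its call begins.
A pose or a line that the arm cannot do raises robot.IKError and nothing moves.
- robot.close_job(): hands the job in; it is judged then, once.
The state is a dict: "t": time; "joint_pos": joint angles; "joint_velocities": joint speeds; "effort": joint torques, N m; "tcp_pos": TCP position; "tcp_rot": TCP orientation; "wrist_force": force on the tool from outside, world axes, zero at the start; "torque": the same for the moment, N m; "opening": opening from 0.0 (shut) to 1.0 (fully open); "gripper_force": force on a finger pad.
Only numpy, scipy, OpenCV 4.12 (cv2) and the standard library are available. Lean on these libraries where they do the work, as an engineer would, in place of code of your own. Each camera call takes 0.05 s, during which the arm holds its last target. There are 200 camera calls.

## Task

The thin formed tray on top of the little stack clings to the loaded tray beneath it, and its corner across from the tab sits under a small lip. Take it by its upright corner tab and peel it off: raise the tab corner first, the far corner still in its seat, then draw it out from under the lip, so that the loaded tray stays put on the worktop. Carry it to the light panel and finish while holding it, still and level, its middle over the middle of the panel and its underside about 15 cm above the worktop; leave the small bottle, the pot and the tweezers alone.

Things in the scene. Friction and masses are not known exactly. Their poses are not given: they have to be found in the camera images.
- top_tray: Thin white formed tray, 110 mm square with cut-off corners, about 45 g, four open wells. Origin: centre of its underside. x and y run along its DIAGONALS, z up; +x points to the corner with the tab. Rim from z 8 to 14 mm; cut corner faces 68 mm from the centre; wells under the rim 70 x 70 mm. Nested at the start: origin 16 mm above the lower tray's origin, axes parallel.
- tab (a point): Middle of the upright pull tab: x 53 mm, z 30 mm in the top tray's frame, same axes. The tab is a fin 10 mm thick (along y), 24 mm long (x 41 to 65 mm), rising 27 mm above the rim to z 41 mm. Grip it from above across its thickness (fingers close along the tray's y); nothing else stands above the rim.
- heel (a point): Point under the top tray's rim at the corner across from the tab: x -66 mm, z 8 mm in the top tray's frame. It rests on lower_heel while nested. The tray peels by turning about the level line through this point along the tray's y axis, the tool leaning along with it; the heel creeps about 2 mm towards +x as it tilts.
- lower_tray: Grey tray loaded with glass slides, 116 mm square, 24 mm high, 0.5 kg, loose. Origin: centre of its underside; x, y along its diagonals, +x under the tab. At its +x, +y and -y corners small spring clips (tops at 31 mm) press inward on the top tray's cut corners; each clings with about 1 N until raised 6 mm. At the -x corner a fixed lip hooks over the top tray (see lower_heel).
- lower_heel (a point): Point on the lower tray's flange under heel: x -66 mm, z 24 mm in its frame. A fixed post stands behind it (face at x -68 mm) with a lip on top, 14 mm wide, reaching over the seated rim to x -63.5 mm, from z 32 to 35 mm: 2 mm above the rim. The top tray can tilt about 25 degrees under it; tilted, it comes free when drawn 10 mm or more towards +x. Lifted straight, it drags the lower tray up.
- panel: Flat square inspection light panel, 150 x 150 x 11.5 mm, aluminium frame with a white face, fixed to the worktop. Origin: centre of its underside, z up.
- vial_a: Small white bottle, diameter 27 mm, 85 mm high, standing loose; a bystander. Origin: centre of its underside.
- film_pot: Black round pot with a cap, diameter 34 mm, 52 mm high, standing loose; a bystander. Origin: centre of its underside.
- tweezers_a: Steel tweezers, 150 x 13 x 9 mm, lying loose along the x direction between stack and panel; a bystander. Origin: centre of the underside.

How it is judged:
On the way:
1. the tab corner is raised (top tray tilted at least 10 degrees against the upright) while the opposite corner is still in its seat, within 8 mm of the point where it rests (angle between top_tray's own z axis and vertical above 0.175 rad and distance between heel and lower_heel below 0.008 m and angle between lower_tray's own z axis and vertical below 0.06 rad), for 0.1 s.
At the end, for the whole second after the job is handed in: Top tray held by the fingers alone, still, within 0.15 rad of level, centre within 30 mm of the panel's middle in plan, underside 110-190 mm above the worktop; lower tray flat, within 30 mm of its start; bottle, pot and tweezers within 20 mm of theirs (horizontal distance between top_tray and panel below 0.03 m and height (world z) of top_tray between 0.11 and 0.19 m and angle between top_tray's own z axis and vertical below 0.15 rad and linear speed of top_tray below 0.02 m/s and contact force between top_tray and the fingers above 1 N and contact force between top_tray and lower_tray below 0.01 N and contact force between top_tray and panel below 0.01 N and height (world z) of lower_tray below 0.004 m and angle between lower_tray's own z axis and vertical below 0.03 rad and distance of lower_tray from where it was at the start of the episode below 0.03 m and distance of each of vial_a, film_pot, tweezers_a from where it was at the start of the episode below 0.02 m); the arm keeps its last pose, push and grip.
It fails at once if the lower tray is lifted by more than 12 mm or tipped by more than about 7 degrees (height (world z) of lower_tray above 0.012 m or angle between lower_tray's own z axis and vertical above 0.12 rad).
It fails at once if a bystander is knocked over or shoved by more than 30 mm (distance of any of vial_a, film_pot, tweezers_a from where it was at the start of the episode above 0.03 m or angle between any of vial_a, film_pot's own z axis and vertical above 0.5 rad).
It also fails if it takes over 40 s, if anything falls off the work surface, if the arm or the gripper's body presses on something with over 40 N, if the wrist force passes 120 N, or if a joint passes its speed limit or range.

## Working session

There is one attempt and no reset: what is moved stays moved. The work goes in short steps, each a Python script; the robot and the scene stay as the last script left them, time stands still between calls to the robot, and variables do not carry over. Pictures are saved under pics/ and viewed, at most 10 in all, crops included, and the job is handed in when it is done.

```bash
ls; mkdir -p pics; python3 - <<'E'
from plant import robot
import cv2,numpy as np,pickle
d={n:robot.grab_frame(n) for n in("side","top")}
pickle.dump(d,open('f0.pkl','wb'))
for n in d:
    cv2.imwrite(f'pics/{n}0.png',d[n]["image"][:,:,::-1])
    f=d[n];print(n,f["fx"],f["cx"],f["cy"],f["dist_coeffs"],-f["R"].T@f["t"],(f["range_z"]>0).mean())
print(robot.nose_length,robot.sense())
E
```

```text
pics
side 429.0611042003643 320.3811602142606 201.61320220230544 [-0.08830592  0.          0.          0.          0.        ] [ 0.42363046 -0.70810712  0.70331024] 0.9960546875
top 456.2641013164509 323.91862745321447 196.7443386750099 [0.04184843 0.         0.         0.         0.        ] [ 0.28023896 -0.0148282   1.14294497] 0.995984375
0.011 {'t': 0.1, 'joint_pos': array([ 1.24109945,  0.46938234, -0.048572  ,  1.53356866,  0.02404008,
        1.14100937, -0.08230816]), 'joint_velocities': array([ 1.15956745e-03, -6.53755742e-04,  8.30695579e-05, -2.61729828e-03,
        9.79218669e-05, -2.63447568e-04, -9.77704557e-04]), 'effort': array([ 2.37035256e-04, -5.11516929e+01, -4.71328839e-02, -2.38389248e+01,
        1.08122735e-02,  4.38594085e-03,  1.92142136e-05]), 'tcp_pos': array([ 0.19985579, -0.64420427,  0.24135419]), 'tcp_rot': array([-3.13980740e+00,  1.83680662e-05,  3.00772129e-01]), 'wrist_force': array([-0.25681019, -0.10578826, -0.34106946]), 'torque': array([0.00772299, 0.03589006, 0.02301979]), 'gripper_force': 0.0, 'opening': 0.998073356044485}
```

View pics/side0.png

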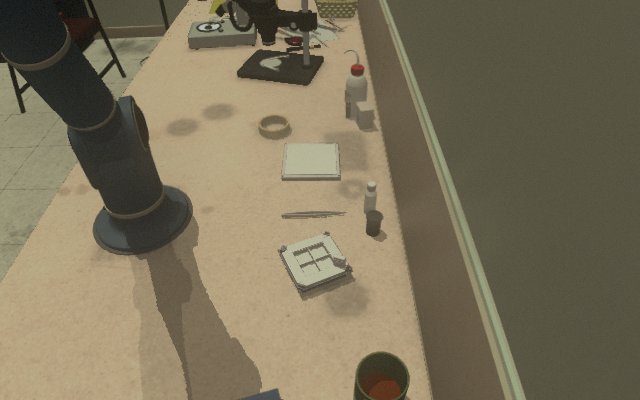

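View pics/top0.png

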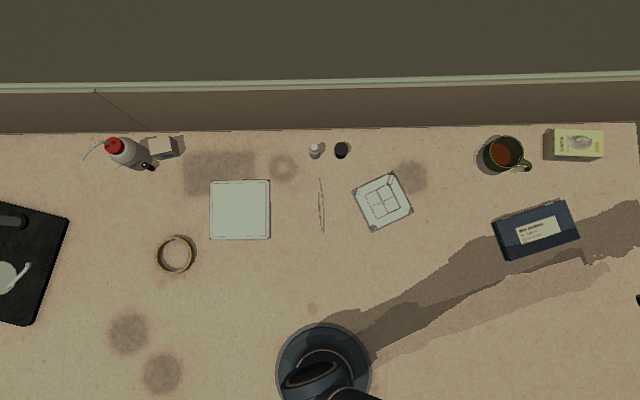

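The side view shows the stack at about (316,262) with the tab at (338,260), the panel at (311,161), the tweezers at (313,214), the bottle at (371,197) and the pot at (374,222). In the top view the stack is at (383,201) with the tab near (392,182), and the panel is at (240,210).

```bash
cat > h.py <<'E'
import numpy as np,cv2
def K(f): return np.array([[f["fx"],0,f["cx"]],[0,f["fy"],f["cy"]],[0,0,1.]])
def rays(f,uv):
    n=cv2.undistortPoints(np.asarray(uv,float).reshape(-1,1,2),K(f),np.array(f["dist_coeffs"])).reshape(-1,2)
    return np.c_[n,np.ones(len(n))]
def cloud(f):
    v,u=np.mgrid[:400,:640]
    X=(rays(f,np.c_[u.ravel(),v.ravel()])*f["range_z"].reshape(-1,1)-f["t"])@f["R"]
    return X.reshape(400,640,3)
def onplane(f,uv,z):
    d=rays(f,uv)@f["R"]; c=-f["R"].T@f["t"]
    return c+d*((z-c[2])/d[:,2])[:,None]
E
python3 - <<'E'
import pickle,cv2,numpy as np
from h import *
d=pickle.load(open('f0.pkl','rb'))
for n,(u0,u1,v0,v1) in dict(top=(343,423,161,241),side=(265,365,222,302)).items():
    f=d[n];X=cloud(f)
    cv2.imwrite(f'pics/{n}z.png',cv2.resize(f["image"][v0:v1,u0:u1,::-1],None,fx=7,fy=7,interpolation=cv2.INTER_CUBIC))
    C=X[v0:v1,u0:u1].reshape(-1,3)
    print(n,'table z',np.median(X[250:300,200:260,2] if n=='top' else X[240:300,225:260,2]))
    print(np.histogram(C[:,2],np.arange(-.01,.08,.005)))
    T=C[(C[:,2]>.043)&(C[:,2]<.07)];print('tab',len(T),T.mean(0),T.min(0),T.max(0))
    S=C[(C[:,2]>.008)];r=cv2.minAreaRect((S[:,:2]*1000).astype(np.float32));print('stack',r)
    S=C[(C[:,2]>.026)&(C[:,2]<.034)];print('rim',cv2.minAreaRect((S[:,:2]*1000).astype(np.float32)),np.median(S[:,2]))
    p=X[(slice(170,250),slice(200,280)) if n=='top' else (slice(135,190),slice(270,350))].reshape(-1,3)
    p=p[p[:,2]>.007];print('panel',cv2.minAreaRect((p[:,:2]*1000).astype(np.float32)),np.median(p[:,2]))
    for nm,s in dict(top=dict(vial=(138,162,305,325),pot=(138,162,331,352),tw=(175,238,312,330)),side=dict(vial=(178,212,360,380),pot=(205,240,362,386),tw=(205,222,275,350)))[n].items():
        q=X[s[0]:s[1],s[2]:s[3]].reshape(-1,3);q=q[q[:,2]>(.03 if nm!='tw' else .005)]
        if len(q): print(nm,len(q),q.min(0).round(3),q.max(0).round(3))
E
```

```text
top table z -0.00173286618429204
(array([ 229, 3017,  886,    4,   45,  486,  327,  746,  576,   18,    1,
          7,   10,   26,    2,    0,    0]), array([-0.01 , -0.005,  0.   ,  0.005,  0.01 ,  0.015,  0.02 ,  0.025,
        0.03 ,  0.035,  0.04 ,  0.045,  0.05 ,  0.055,  0.06 ,  0.065,
        0.07 ,  0.075]))
tab 45 [ 0.45681801 -0.16777177  0.05472838] [ 0.44616163 -0.17637689  0.04543106] [ 0.46844654 -0.16166325  0.06042208]
stack ((383.3181457519531, -97.69564819335938), (116.75308990478516, 237.35635375976562), 25.01140785217285)
rim ((408.02056884765625, -150.58790588378906), (114.29488372802734, 117.30606079101562), 25.1413516998291) 0.0297084234767358
panel ((385.22802734375, 129.31967163085938), (315.7198486328125, 165.91014099121094), 81.65440368652344) 0.011705616480266749
vial 126 [ 0.28  -0.015  0.03 ] [0.543 0.027 1.143]
pot 163 [ 0.52  -0.067  0.03 ] [ 0.552 -0.035  0.056]
tw 80 [ 0.28  -0.015  0.005] [0.461 0.009 1.143]
side table z -0.0003512228069672057
(array([   0, 3295, 1956,   64,    8,  408,  389,  513, 1193,   40,   20,
         18,   21,   48,    4,    0,    0]), array([-0.01 , -0.005,  0.   ,  0.005,  0.01 ,  0.015,  0.02 ,  0.025,
        0.03 ,  0.035,  0.04 ,  0.045,  0.05 ,  0.055,  0.06 ,  0.065,
        0.07 ,  0.075]))
tab 100 [ 0.4560975  -0.17532714  0.05366018] [ 0.44566043 -0.18105404  0.043149  ] [ 0.46725847 -0.16466498  0.0606528 ]
stack ((444.164794921875, -391.3476867675781), (140.31436157226562, 619.1483154296875), 9.05988883972168)
rim ((406.486572265625, -155.64239501953125), (115.32986450195312, 116.53760528564453), 24.850120544433594) 0.031008565730249647
panel ((441.24029541015625, -182.63372802734375), (184.27001953125, 1035.2652587890625), 8.173162460327148) 0.012746767460954048
vial 271 [ 0.424 -0.708  0.03 ] [0.546 0.021 0.703]
pot 245 [ 0.424 -0.708  0.03 ] [ 0.552 -0.     0.703]
tw 223 [ 0.331 -0.708  0.005] [0.477 0.007 0.703]
```

View pics/topz.png

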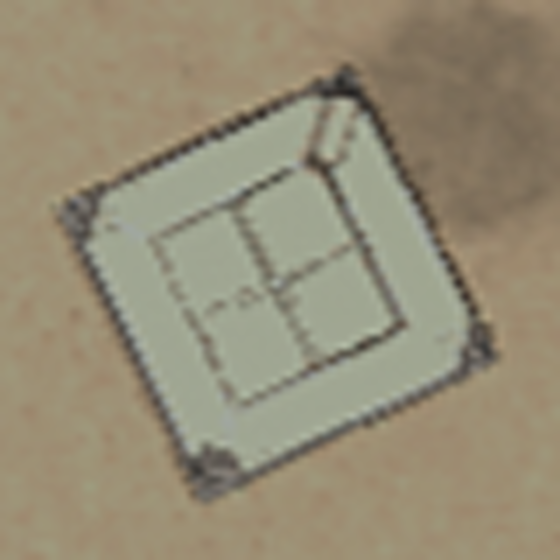

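View pics/sidez.png

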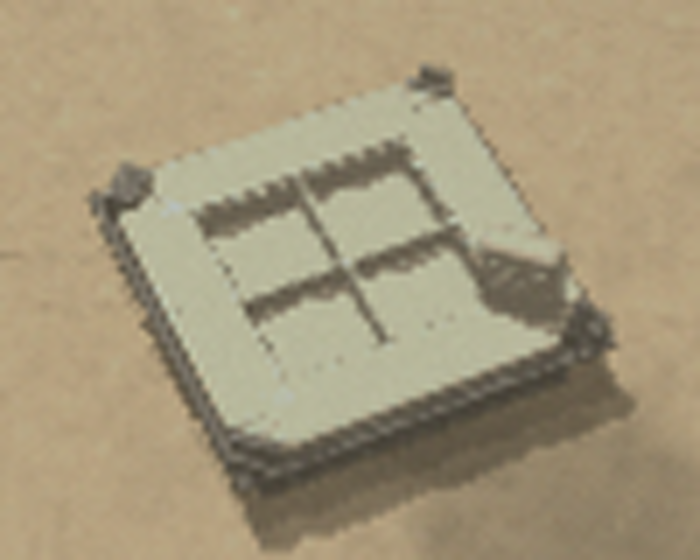

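The crops show the stack corners in the top one at lip (205,500), tab clip (350,70), left (60,210) and right (493,355). In the side one they are lip (95,200), tab clip (610,345), +y (430,70) and −y (245,490). I'll triangulate these, then check reach.

```bash
cat >> h.py <<'E'
from scipy.spatial.transform import Rotation as Ro
def tri(fa,ua,fb,ub):
    n=[rays(f,[u])[0,:2] for f,u in((fa,ua),(fb,ub))]
    P=[np.c_[f["R"],f["t"]] for f in(fa,fb)]
    h=cv2.triangulatePoints(P[0],P[1],n[0],n[1]).ravel();X=h[:3]/h[3]
    e=[np.linalg.norm(cv2.projectPoints(X,cv2.Rodrigues(f["R"])[0],f["t"],K(f),np.array(f["dist_coeffs"]))[0].ravel()-u) for f,u in((fa,ua),(fb,ub))]
    return X,e
E
python3 - <<'E'
import pickle
from h import *
from plant import robot
d=pickle.load(open('f0.pkl','rb'));t,s=d['top'],d['side']
T=lambda u,v:(343+u/7-.5,161+v/7-.5); S=lambda u,v:(265+u/7-.5,222+v/7-.5)
pts=dict(px=((350,70),(610,345)),py=((60,210),(430,70)),mx=((205,500),(95,200)),my=((493,355),(245,490)),cross=((277,287),(345,268)),tabout=((356,112),(562,258)),tabin=((336,162),(478,236)))
R={}
for k,(a,b) in pts.items():
    X,e=tri(t,np.array(T(*a)),s,np.array(S(*b)));R[k]=X;print(k,X.round(4),np.round(e,2))
print('centre',np.mean([R[k] for k in('px','py','mx','my')],0),'yaw',np.degrees([np.arctan2(*(R[a]-R[b])[1::-1]) for a,b in(('px','mx'),('py','my'))]))
for n,f,(a,b,c,e) in(('top',t,(170,250,200,280)),('side',s,(135,190,270,350))):
    X=cloud(f)[a:b,c:e].reshape(-1,3);m=(X[:,2]>.007)&(X[:,2]<.03);m=m&(abs(X[:,0]-.39)<.1)
    print('panel',n,cv2.minAreaRect((X[m,:2]*1000).astype(np.float32)))
for p,o in(((.456,-.171,.1),(np.pi,0,-.349)),((.456,-.171,.046),(np.pi,0,-.349)),((.445,.13,.18),(np.pi,0,-.349))):
    q=robot.inverse_kinematics(list(p),list(o));print(None if q is None else q.round(2))
E
```

```text
px [ 0.4824 -0.1803  0.0226] [0.59 0.74]
py [ 0.4332 -0.0761  0.026 ] [0.8  0.91]
mx [ 0.3316 -0.1242  0.0221] [0.3  0.35]
my [ 0.3801 -0.2271  0.0204] [0.59 0.76]
cross [ 0.4061 -0.1517  0.023 ] [0.24 0.29]
tabout [ 0.4648 -0.1766  0.0561] [0.72 0.89]
tabin [ 0.4445 -0.1692  0.0578] [0.45 0.55]
centre [ 0.40681838 -0.15193112  0.02277348] yaw [-20.4252566  70.6282158]
panel top ((396.1719970703125, 203.95578002929688), (149.3476104736328, 149.35125732421875), 0.019889336079359055)
panel side ((380.07403564453125, 221.80458068847656), (194.51136779785156, 179.34178161621094), 89.3841781616211)
[ 0.43  0.36 -0.19  2.1   0.11  0.69 -1.75]
[ 0.39  0.45 -0.14  2.13  0.11  0.56 -1.76]
[ 0.37  0.31 -0.87  2.05  0.3   0.91 -2.59]
```

```bash
cat >> h.py <<'E'
YAW=np.radians(-19.9); TAB=np.array([.4560,-.1714,.046])
LX=53e-3; LZ=.030                     # TCP in tray frame
def pose(yaw=YAW,tilt=0.,heel=None,origin=None):
    """tray -> TCP position, rpy; tilt raises the tab corner about the heel"""
    Rt=Ro.from_euler('z',yaw)*Ro.from_euler('y',-tilt)
    p=(heel+Rt.apply([LX+.066,0,LZ-.008])) if heel is not None else origin+Rt.apply([LX,0,LZ])
    return p,(Rt*Ro.from_euler('z',np.pi)*Ro.from_euler('x',np.pi)).as_euler('xyz')
EX=np.array([np.cos(YAW),np.sin(YAW),0]); EZ=np.array([0,0,1.])
HEEL=TAB-EX*(LX+.066)-EZ*(LZ-.008)
END=np.array([.395,.203,.150])
E
python3 - <<'E'
from h import *
from plant import robot
import pickle
P,o=pose(heel=HEEL);print(P,o)
for a in(0,8,16):
    p,oo=pose(tilt=np.radians(a),heel=HEEL+EX*.002);print(a,p,oo,robot.inverse_kinematics(list(p),list(oo)))
for y in(-20,0,-40):
    p,oo=pose(yaw=np.radians(y),origin=END);print(y,p,robot.inverse_kinematics(list(p),list(oo)))
robot.goto([.2,-.5,.26],list(o)); robot.goto(list(P+[0,0,.09]),list(o)); robot.grip(.5)
f={n:robot.grab_frame(n) for n in("side","top")};pickle.dump(f,open('f1.pkl','wb'))
cv2.imwrite('pics/pre.png',np.vstack([cv2.resize(f[n]["image"][b:b+100,a:a+150,::-1],None,fx=3,fy=3) for n,a,b in(("side",260,190),("top",310,150))]))
s=robot.sense();print(s["t"],s["tcp_pos"],s["tcp_rot"],s["joint_pos"])
E
```

```text
[ 0.456  -0.1714  0.046 ] [3.14159265 0.         2.79427213]
0 [ 0.45788058 -0.17208076  0.046     ] [3.14159265 0.         2.79427213] [ 0.75459954  0.52416369 -0.60346439  2.1081681   0.48977683  0.648211
  1.03824059]
8 [ 0.45391265 -0.17064439  0.0623475 ] [3.14159265 0.13962634 2.79427213] [ 0.74040183  0.4324827  -0.57224234  2.20213639  0.54465302  0.48848236
  0.97707524]
16 [ 0.44784405 -0.16844759  0.0779486 ] [3.14159265 0.27925268 2.79427213] [ 0.67574354  0.34054182 -0.48678964  2.30122633  0.64534704  0.31552857
  0.86390101]
-20 [0.44480371 0.18487293 0.18      ] [ 0.41760811  0.44894933 -1.1276481   2.00559853  0.48798416  0.99049771
  0.27022853]
0 [0.448 0.203 0.18 ] [ 0.35784192  0.455925   -1.09845888  1.9848952   0.48647419  0.99482016
  0.59472386]
-40 [0.43560036 0.16893226 0.18      ] [ 0.45955089  0.41875843 -1.1314537   2.0356154   0.4619602   0.97141103
 -0.03728155]
4.2333 [ 0.45600746 -0.1714391   0.13602897] [-3.14157618e+00  9.01778932e-05  2.79421010e+00] [ 1.00164385  0.44573556 -0.90720168  2.04147128  0.4610909   0.86858375
  1.05780254]
```

View pics/pre.png

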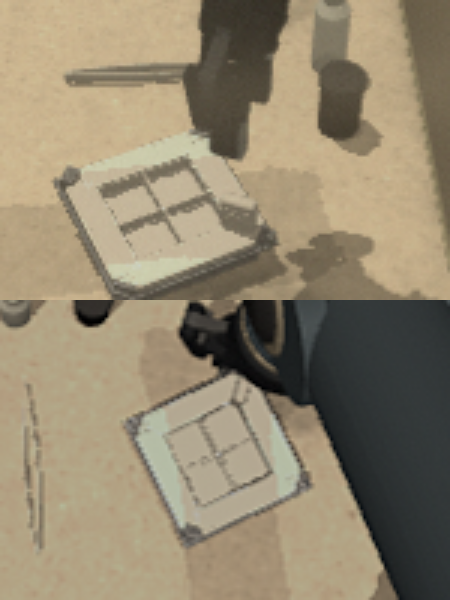

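The picture shows the gripper above the tab, which is at about (235,212) in the upper panel, with the stack undisturbed. I'll go down and grip.

```bash
python3 - <<'E'
from h import *
from plant import robot
import pickle
P,o=pose(heel=HEEL)
print(robot.move_straight(list(P),vel=.08,contact_N=6))
s=robot.sense();print(s["t"],s["tcp_pos"],s["wrist_force"])
if abs(s["tcp_pos"][2]-P[2])<.003:
    robot.grip(0.,20);s=robot.sense();print(s["opening"],s["gripper_force"],s["wrist_force"],s["torque"])
    robot.grip(0.,70)
f={n:robot.grab_frame(n) for n in("side","top")};pickle.dump(f,open('f2.pkl','wb'))
cv2.imwrite('pics/grip.png',np.vstack([cv2.resize(f[n]["image"][b:b+100,a:a+150,::-1],None,fx=3,fy=3) for n,a,b in(("side",260,190),("top",310,150))]))
s=robot.sense();print(s["t"],s["tcp_pos"],s["opening"],s["gripper_force"],s["wrist_force"],s["torque"],s["joint_pos"])
E
```

```text
False
5.5083 [ 0.45640429 -0.17147583  0.0464383 ] [ 0.98264494 -0.46336645  0.39373212]
0.11576994070303392 22.367580235004425 [ 0.03249176 -0.17000592  3.28817855] [ 0.00786187  0.12274488 -0.07425696]
6.2083 [ 0.45633462 -0.17155272  0.04650584] 0.10081284630094564 68.81691455841064 [-1.95608719 -0.09458299  4.92923104] [ 0.05892452  0.21815273 -0.06332   ] [ 0.88389124  0.57502623 -0.77679513  2.10546606  0.62975429  0.70507048
  0.91100526]
```

View pics/grip.png

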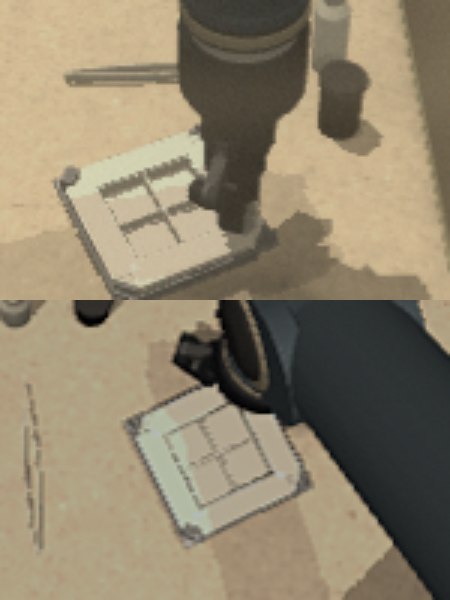

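The tab is gripped at an opening of 0.10 (about the 10 mm fin), and the stack is unmoved. Next is the peel.

```bash
python3 - <<'E'
from h import *
from plant import robot
import pickle
s=robot.sense();H=HEEL+(s["tcp_pos"]-TAB)*[1,1,0]
for a in(3.5,7,10.5,14,16):
    p,o=pose(tilt=np.radians(a),heel=H+EX*.002*a/16)
    robot.move_straight(list(p),vel=.04,attitude=list(o))
    s=robot.sense();print(a,s["t"],(s["tcp_pos"]-p).round(4),s["wrist_force"].round(1),s["torque"].round(2),s["joint_pos"].round(2))
    if np.linalg.norm(s["wrist_force"])>25: break
robot.sleep(.2)
f={n:robot.grab_frame(n) for n in("side","top")};pickle.dump(f,open('f3.pkl','wb'))
cv2.imwrite('pics/peel.png',np.vstack([cv2.resize(f[n]["image"][b:b+100,a:a+150,::-1],None,fx=3,fy=3) for n,a,b in(("side",260,190),("top",310,150))]))
np.save('heel.npy',H)
E
```

```text
3.5 6.5417 [-0.0002  0.      0.0002] [-0.3  0.2  1.2] [ 0.1   0.22 -0.03] [ 0.89  0.53 -0.77  2.14  0.66  0.64  0.88]
7 6.875 [-0.0002  0.     -0.0001] [-0.5 -0.2  0.5] [ 0.27  0.33 -0.05] [ 0.89  0.49 -0.76  2.18  0.69  0.57  0.85]
10.5 7.2083 [-0.     -0.     -0.0001] [-0.3  0.5  1.5] [ 0.28  0.42 -0.04] [ 0.88  0.45 -0.74  2.22  0.73  0.5   0.8 ]
14 7.5417 [ 0.0001 -0.0001 -0.0001] [-0.2  1.3  1.7] [ 0.24  0.52 -0.07] [ 0.86  0.41 -0.71  2.27  0.78  0.42  0.75]
16 7.7917 [ 0.0003 -0.0001 -0.    ] [0.2 0.4 1.9] [ 0.23  0.33 -0.06] [ 0.84  0.38 -0.69  2.29  0.82  0.38  0.7 ]
```

View pics/peel.png

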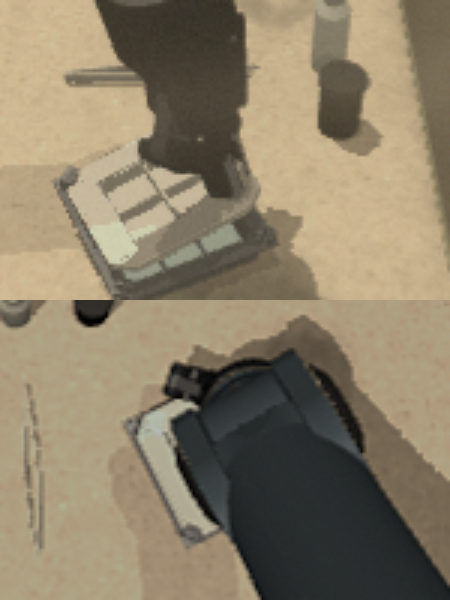

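The tab corner is up with the slides visible beneath it (upper panel about (190,250)), and the lip corner is still seated at (68,178). I'll check the real tilt from the depth data before drawing it out.

```bash
python3 - <<'E'
from h import *
import pickle
H=np.load('heel.npy')
f=pickle.load(open('f3.pkl','rb'))['side'];X=cloud(f)
# bright rim in the side view crop
g=f["image"].astype(int); m=np.zeros((400,640),bool); m[225:285,275:350]=True
L=(X-H)@np.c_[EX,np.cross(EZ,EX),EZ]
m&=(L[...,2]>.0)&(L[...,2]<.05)&(L[...,0]>.0)&(L[...,0]<.10)&(abs(L[...,1])<.07)
best=None;P=L[m];rng=np.random.default_rng(0)
for _ in range(500):
    A=np.c_[P[rng.choice(len(P),3)][:,:2],np.ones(3)]
    if abs(np.linalg.det(A))<1e-4: continue
    i=rng.choice(len(P),60); Q=P[rng.choice(len(P),3)]
    A=np.c_[Q[:,:2],np.ones(3)]
    if abs(np.linalg.det(A))<1e-4: continue
    c=np.linalg.solve(A,Q[:,2]); r=abs(np.c_[P[:,:2],np.ones(len(P))]@c-P[:,2])<.002
    if best is None or r.sum()>best.sum(): best=r
c=np.linalg.lstsq(np.c_[P[best][:,:2],np.ones(best.sum())],P[best][:,2],rcond=None)[0]
print(best.sum(),len(P),'slope deg',np.degrees(np.arctan(c[:2])),'height at heel',c[2], '(rim top expected .006)')
E
```

```text
654 1498 slope deg [ 1.53728253e+01 -1.83852775e-03] height at heel 0.007546578278246974 (rim top expected .006)
```

The tilt is 15.4° and the heel is seated, so I'll draw the tray out, lift it and level it.

```bash
python3 - <<'E'
from h import *
from plant import robot
import pickle
H=np.load('heel.npy')+EX*.002; A=np.radians(16)
def go(dx,dz,a,v):
    p,o=pose(tilt=a,heel=H+EX*dx+EZ*dz); robot.move_straight(list(p),vel=v,attitude=list(o))
    s=robot.sense();print(dx,dz,round(s["t"],2),s["wrist_force"].round(1),s["torque"].round(2));return np.linalg.norm(s["wrist_force"])
ok=all(go(dx,dz,A,.03)<15 for dx,dz in((.006,.0005),(.012,.001),(.019,.003)))
ok=ok and go(.022,.02,A,.04)<12
if ok: go(.022,.11,0,.08)
f={n:robot.grab_frame(n) for n in("side","top")};pickle.dump(f,open('f4.pkl','wb'))
cv2.imwrite('pics/lift.png',cv2.resize(f["side"]["image"][130:310,240:420,::-1],None,fx=3,fy=3))
E
```

```text
0.006 0.0005 8.44 [ 0.7 -0.2  1.4] [0.03 0.19 0.02]
0.012 0.001 8.79 [-0.4  0.2 -0.4] [ 0.08  0.24 -0.04]
0.019 0.003 9.18 [ 0.3 -0.4 -0.5] [ 0.07  0.25 -0.03]
0.022 0.02 9.77 [-0.   0.7 -1.4] [0.07 0.26 0.03]
0.022 0.11 10.66 [ 0.7  0.2 -0.5] [ 0.02 -0.01 -0.07]
```

View pics/lift.png

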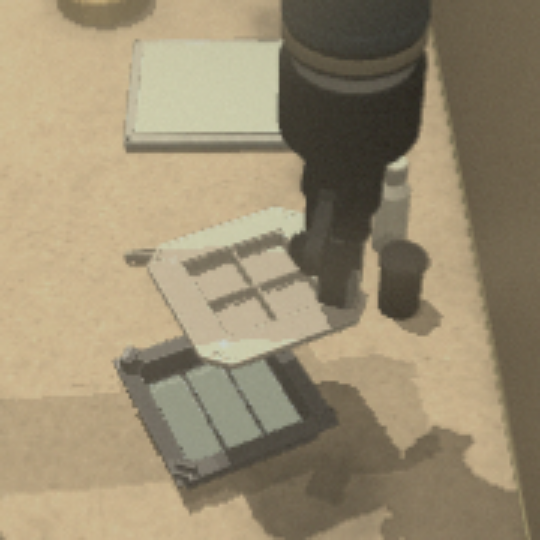

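The top tray is free and level (at about (255,285)), and the lower tray is still in place on the worktop. Next I'll carry it to the panel.

```bash
python3 - <<'E'
from h import *
from plant import robot
import pickle
p,o=pose(origin=END)
c=robot.sense()["tcp_pos"]; robot.move_straight([c[0],c[1],p[2]],vel=.08)
try: robot.move_straight(list(p),vel=.12,attitude=list(o))
except robot.IKError as e: print(e); robot.goto(list(p),list(o))
robot.sleep(.6)
s=robot.sense();print(s["t"],s["tcp_pos"]-p,s["tcp_rot"],s["opening"],s["gripper_force"],abs(s["joint_velocities"]).max())
f={n:robot.grab_frame(n) for n in("side","top")};pickle.dump(f,open('f5.pkl','wb'))
a=cv2.resize(f["side"]["image"][60:310,220:420,::-1],None,fx=2,fy=2);b=cv2.resize(f["top"]["image"][120:270,180:430,::-1],(390,234))
b=cv2.copyMakeBorder(b,0,500-234,0,0,cv2.BORDER_CONSTANT);cv2.imwrite('pics/end.png',np.hstack([a,b]))
X=cloud(f["side"]);L=(X-END)@np.c_[EX,np.cross(EZ,EX),EZ]
P=L[(abs(L[...,2]-.014)<.006)&(abs(L[...,0])<.09)&(abs(L[...,1])<.09)]
q=np.linalg.lstsq(np.c_[P[:,:2],np.ones(len(P))],P[:,2],rcond=None)[0]
print(len(P),'tilt',np.degrees(q[:2]),'rim z',q[2],'centre off',cv2.minAreaRect((P[:,:2]*1000).astype(np.float32)))
E
```

```text
15.0083 [-3.75115327e-06  7.06670704e-06 -1.26871934e-05] [ 3.14158759e+00 -1.77382175e-05  2.79431098e+00] 0.0986321146065513 68.38255047798157 0.0015215245869599518
726 tilt [ 0.36964625 -0.80088163] rim z 0.013657093515776994 centre off ((0.5313572883605957, -2.5142745971679688), (110.53069305419922, 113.93376922607422), 46.342838287353516)
```

View pics/end.png

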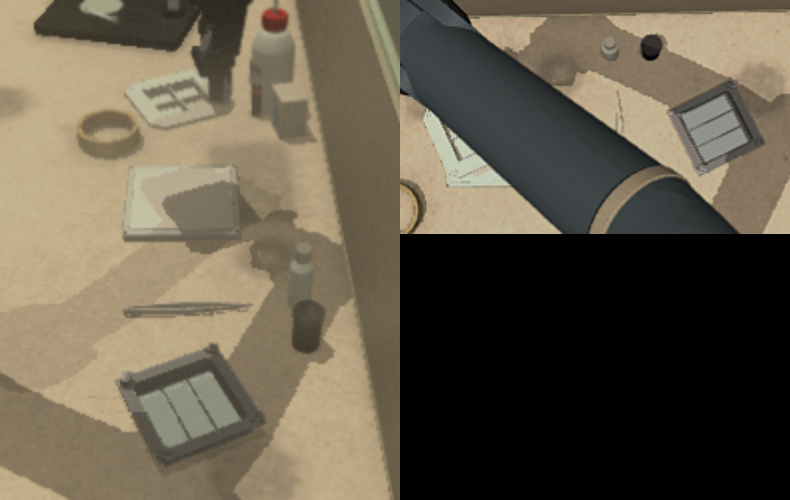

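The tray is level above the panel (within 1°, centre within 3 mm, rim at the expected height), and the bottle, pot, tweezers and lower tray are where they started.

```bash
python3 -c "
from plant import robot
print(robot.close_job())"
```

```text
the job is handed in; nothing more can be done
None
```

I peeled the top tray off tab-first and handed the job in with it held still and level over the middle of the light panel, underside about 15 cm up. The lower tray, bottle, pot and tweezers look unmoved in the last pictures; the hand-in returned no verdict.

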